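# Roll the bottle home in the labelling cradle and lock it

## Task

Push the side of the lying bottle with the fingertips to roll it along the cradle up to the springy stop pad, and press it home there, gently: push with 5 to 10 newtons for about half a second, never so hard that the pad feels more than 14. Then let go, keeping the bottle on the bed, and slide the keeper up behind it until the bottle is lightly nipped between keeper and pad (a few newtons) and can no longer roll. Leave the other things on the bench where they are.

Things in the scene. Friction and masses are not known exactly. Their poses are not given: they have to be found in the camera images.
- cradle: Fixed cradle, 340 x 178 mm: level rubber bed between two low rails, sprung stop at one end, sliding keeper at the other. Origin: centre of its underside, on the bench. x runs along the lane from keeper to stop (the way to roll), y across, z up. Bed surface at z = 10 mm, x = -155 to 115 mm; rails at y = +-75 to +-82 mm, tops at z = 26 mm.
- stop: Stop at the cradle's +x end; origin and axes as cradle. Fixed housing x = 130 to 164 mm, 90 mm wide, top z = 66 mm. Before it a rubber-faced pad (76 mm wide, z = 19 to 55 mm) faces -x; it springs back along x by up to 6 mm at about 4 N/mm, then is rigid. The free pad face stands anywhere at x = 66 to 100 mm: not measured, find it by touch or sight.
- bottle_mid (a point): White bottle, blue cap, lying across the lane, free to roll, 0.15 to 0.31 kg. Body 52 mm in diameter, 102 mm long; with the narrower cap 122 mm. Point: on its axis, at half the body's length, 26 mm above the bed. z axis: along the bottle from base to cap (cradle's -y); x, y turn as it rolls. Rolling resistance a few tenths of a newton.
- keeper: Keeper: bar across both rails (178 mm long, top 46 mm above the bench) with an upright black grip block. Origin: in the grip block, 66 mm above the bench; axes as cradle. Block: x -14 to 10 mm, 16 mm wide in y, 46 to 84 mm above the bench. Bar's front face: 15 mm ahead (+x) of the origin. Slides along x, drags with about 6 N, stays where left, holding up to 6 N.
- stain_b: Bystander, loose: brown stain bottle with a red screw cap, 55 mm across, 115 mm tall, standing. Origin: centre of its underside.
- label_tape: Bystander, loose: roll of cream tape lying flat, 62 mm across, 19 mm high. Origin: centre of its underside.
- immersion_oil: Bystander, loose: small brown bottle, 28 mm across, 60 mm tall, standing beside the cradle. Origin: centre of its underside.
- forceps: Bystander, loose: steel forceps, 123 mm long, lying beside the cradle. Origin: centre of its underside.
- cover_glass: Bystander, loose: small card box 50 x 56 x 22 mm. Origin: centre of its underside.
- petri_1: Bystander, loose: lidded clear dish, 62 mm across, 16 mm high. Origin: centre of its underside.

How it is judged:
By the outcome, as a careful person would: the job done as asked, in the order asked, and still so for the second after the job is handed in, with the robot touching nothing.
It also fails if it takes over 56 s, if anything falls off the work surface, if the arm or the gripper's body presses on something with over 40 N, if the wrist force passes 120 N, or if a joint passes its speed limit or range.

## Robot

A 7-joint arm with a two-finger parallel gripper is mounted at the origin on a cart in front of the work surface, level with it; the furniture and walls round the work are solid. World frame = base frame: x ahead of the robot, y to its left, z up, the work surface at z = 0. Lengths are in m, angles in rad, forces in N, time in s.
With the tool pointing down it reaches from about 0.4 to 0.85 m from the base axis. Payload 4.5 kg.
Tool frame: the origin (TCP) lies midway between the tips of the shut fingers; the grasp point (between the pads) lies 19 mm behind it; z points along the fingers, y is the direction in which the jaws open and shut (so a half turn about z gives the same grasp; the last joint's range is limited). The gripper opens to 88 mm and grips with 3 to 60 N. Pads are 18 mm wide; open, the fingers measure 123 mm over their backs; the gripper's body (75 mm by 187 mm) begins 45 mm behind the grasp point.
Start: joints at [1.213, 0.689, -0.195, 1.565, 0.157, 0.902, -0.215], TCP at [0.239, -0.578, 0.239] pointing down, gripper open.
Joint ranges: [-3.01, 3.01], [-0.46, 2.08], [-1.47, 1.51], [0.13, 2.56], [-1, 4.14], [0.04, 2.09], [-2.66, 2.66]. Speed limits (rad/s): [2.57, 2.57, 3.14, 3.14, 3.14, 3.14, 3.14].

## Interface

Orientations are given as a unit quaternion [x, y, z, w].
In Python, from plant import r, viewer gives the robot as it stands.
- The arm moves only by the tool play_rows, never from a script. Its argument "commands" is a list of rows, each an object with "delta_rot": the turn, a rotation vector about the tool's x, y, z normalised to -1 to 1, where 1 is pi rad, a list of three; "travel": the shift along the tool's x, y, z normalised to -1 to 1, where 1 is 15 cm, a list of three; "gripper": the opening, from -1 (shut) to 1 (fully open). In form: [{"delta_rot": [wx, wy, wz], "travel": [x, y, z], "gripper": gripper}, ...]. A call has 1 to 12 rows; each row is the pose to reach, as a shift and turn from the pose commanded when the call began, along the tool's axes at that moment, turning the shorter way round; what a row does not reach only later rows make up. A row lasts 1/8 s, in which the tool goes at most 62.5 mm and 10.7 degrees, less where a joint would pass 70% of its speed; a pose out of reach is approached as far as the arm can. A call with a number of a shift or a turn outside -1 to 1 is refused whole. A call with a gripper value outside its range is refused whole. The fingers move at their own pace and stop on an object; "force" is the grip in N (left out, the last holds). Time passes only in rows, so rows that repeat a pose let the fingers close. It gives the time, the measured TCP pose, the force and the opening at its end, in the units of the state.
- r.get_state(): the state, without advancing time (a new reading comes with each control period).
- viewer.snapshot(name): name is "scene" or "side" or "wrist"; returns a dict with "color" (480x640x3 uint8, red, green, blue), "z_map" (480x640 float32, m along the optical axis (not along the pixel's ray), 0 where there is no reading), "fx", "fy", "cx", "cy" (pixels), "origin" and "attitude" of the camera in the world. Camera axes: x right, y up, looking along -z (the intrinsics and any distortion apply to the point x, -y, -z); pixel columns grow to the right and rows downward; lengths in m; the calibration is good to about 2 mm. A picture is of the moment at which its call begins.
- r.finish_job(): hands the job in, once; it reports no verdict.
Trained networks look in the newest picture that a camera, given by its name, has taken for a name from the list of things; names that differ only in an ending like _2 or _b are one class to them, and where a whole thing is asked for, a point or a joint stands for the part that bears it (a point fixed in the world has none). Each returns a list of dicts, best first, with "conf" (0 to 1); they miss things now and then, are a little off and sometimes report something else, mostly with a low value. They report only what shows in the picture. A call takes as long as a camera call.
- viewer.outline_of(camera, label): "pixels" (480x640 bool, what is visible of it) and "at" ([column, row] in pixels, amid what is visible of it).
- viewer.pinpoint(camera, label): "at" ([column, row] in pixels: a listed point, or the origin of a listed thing).
The state is a dict: "clock": time; "q": joint angles; "qd": joint speeds; "joint_torque": joint torques, N m; "tool_pos": TCP position; "eef_rot": TCP orientation; "contact_force": force on the tool from outside, world axes, zero at the start; "moment": the same for the moment, N m; "opening": opening from 0.0 (shut) to 1.0 (fully open).
Only numpy, scipy, OpenCV 4.12 (cv2) and the standard library are available. Lean on these libraries where they do the work, as an engineer would, in place of code of your own. Each camera call takes 0.05 s, during which the arm holds its last target. There are 200 camera calls.

## Working session

There is one attempt and no reset: what is moved stays moved. The work goes in short steps, Python scripts to look and compute and a tool call to move; the robot and the scene stay as the last step left them, time stands still between calls to the robot, and variables do not carry over. Pictures are saved under pics/ and viewed, about 8 in all and at most 12, crops included, and the job is handed in when it is done.

Besides the shell and the picture viewer there is one more tool, called after "Emit:" in YAML: its name, and indented under it one key for each argument. play_rows: Moves the arm, as the interface text tells. Its arguments: {"type":"object","properties":{"commands":{"type":"array","items":{"type":"object","properties":{"delta_rot":{"type":"array","items":{"type":"number","minimum":-1,"maximum":1}},"travel":{"type":"array","items":{"type":"number","minimum":-1,"maximum":1}},"gripper":{"type":"number"}}}},"force":{"type":"number"}},"required":["commands"]}

```bash
mkdir -p pics; ls; cat > h.py <<'E'
import numpy as np,cv2
from scipy.spatial.transform import Rotation as R
from plant import r,viewer
def att(s):
    a=np.array(s["attitude"]); return a if a.shape==(3,3) else R.from_quat(a).as_matrix()
def px(s,u,v,z=None,plane=None):
    d=np.array([(u-s["cx"])/s["fx"],-(v-s["cy"])/s["fy"],-1.0]); A=att(s); o=np.array(s["origin"])
    w=A@d
    if plane is not None: return o+w*(plane-o[2])/w[2]
    return o+w*z
def cloud(s,m=None):
    z=s["z_map"]; v,u=np.nonzero((z>0)&(m if m is not None else True)); zz=z[v,u]
    d=np.stack([(u-s["cx"])/s["fx"]*zz,-(v-s["cy"])/s["fy"]*zz,-zz],1)
    return d@att(s).T+np.array(s["origin"])
E
python3 - <<'E'
from h import *
st=r.get_state(); print(st)
for n in("scene","side"):
    s=viewer.snapshot(n); cv2.imwrite(f"pics/{n}0.png",s["color"][:,:,::-1])
    print(n,{k:s[k] for k in s if k not in("color","z_map")})
    for l in("cradle","stop","bottle_mid","keeper","immersion_oil","forceps","stain_b","label_tape","cover_glass","petri_1"):
        p=viewer.pinpoint(n,l)[:1]; o=viewer.outline_of(n,l)[:1]
        out=[l]
        if p: out+=[p[0]["at"],p[0]["conf"]]
        if o:
            c=cloud(s,o[0]["pixels"]); out+=[np.round(np.percentile(c,[2,50,98],axis=0),3).tolist(),o[0]["conf"]]
        print(*out)
E
```

```text
pics
{'clock': 0.0, 'q': array([ 1.21281858,  0.69001286, -0.19446163,  1.56636934,  0.15727488,
        0.90253199, -0.21508289]), 'qd': array([ 0.00057141,  0.00122828, -0.00033035,  0.00028408,  0.00091394,
       -0.0003292 , -0.00062041]), 'joint_torque': array([ 3.42363173e-04, -5.27569306e+01, -1.26690645e+00, -1.53426397e+01,
       -5.26798808e-02,  6.58236619e-03,  1.76346362e-04]), 'tool_pos': array([ 0.23832211, -0.57706109,  0.23788396]), 'eef_rot': array([ 9.80869855e-01,  1.94662251e-01, -2.64742778e-04, -9.30819711e-04]), 'contact_force': array([ 0.02373871, -0.25487949,  0.76287192]), 'moment': array([-0.04140374,  0.0478751 ,  0.01068456]), 'opening': 1.0028972166245667}
scene {'fx': 524.8946001057931, 'fy': 524.8946001057931, 'cx': 321.2455627647943, 'cy': 240.88205385274085, 'origin': array([-0.08382485, -0.89350053,  0.52310614]), 'attitude': array([ 0.47516735, -0.19541334, -0.30613283,  0.80144389])}
cradle [331.1, 274.3] 0.69 [[0.342, -0.469, 0.011], [0.425, -0.388, 0.024], [0.617, -0.183, 0.074]] 0.7
stop [380.3, 351.7] 0.68 [[0.362, -0.457, 0.018], [0.398, -
[... 1306 characters left out ...]
247, 0.035], [0.57, -0.187, 0.051], [0.645, -0.136, 0.09]] 0.86
immersion_oil [229.7, 276.0] 0.84 [[0.633, -0.167, 0.016], [0.654, -0.138, 0.088], [0.681, -0.124, 0.122]] 0.62
forceps [267.4, 217.8] 0.6 [[0.536, -0.425, 0.004], [0.57, -0.379, 0.011], [0.596, -0.347, 0.016]] 0.65
stain_b [232.2, 370.3] 0.67 [[0.633, -0.167, 0.017], [0.654, -0.138, 0.088], [0.681, -0.124, 0.122]] 0.91
label_tape [278.9, 388.7] 0.85 [[0.569, -0.129, 0.006], [0.598, -0.1, 0.024], [0.626, -0.071, 0.027]] 0.58
cover_glass [336.3, 142.3] 0.58 [[0.368, -0.539, 0.01], [0.4, -0.506, 0.027], [0.431, -0.478, 0.03]] 0.7
petri_1 [379.3, 153.0] 0.83 [[0.304, -0.49, 0.012], [0.33, -0.46, 0.021], [0.357, -0.434, 0.024]] 0.58
```

View pics/side0.png

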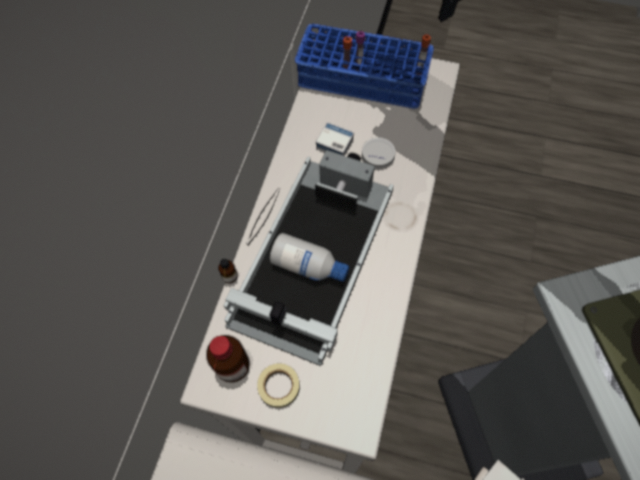

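View pics/scene0.png

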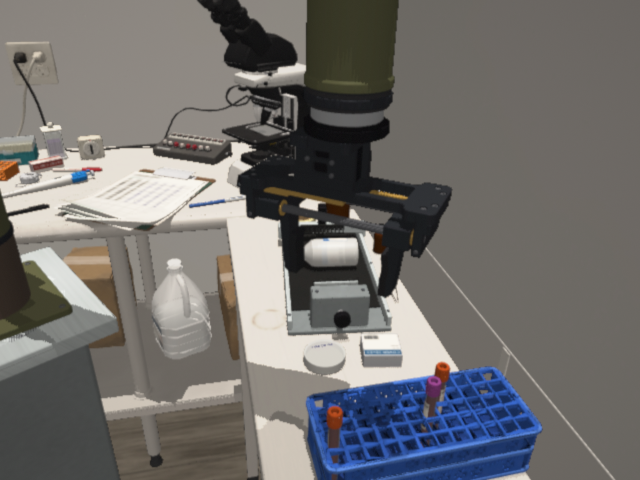

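```bash
cat >> h.py <<'E'
def frame(c,o=(0,0)):
    pass
E
python3 - <<'E'
from h import *
s=viewer.snapshot("side")
c=cloud(s); k=(c[:,0]>.3)&(c[:,0]<.7)&(c[:,1]>-.5)&(c[:,1]<-.1)
c=c[k]
# rails: height 18..31mm ; grid search yaw by matching rail lines
def pk(n):
    p=viewer.pinpoint("side",n)[0]["at"]; return p
kp=px(s,*pk("keeper"),plane=.066); bm=px(s,*pk("bottle_mid"),plane=.036); cr=px(s,*pk("cradle"),plane=0)
print("keeper",kp,"bottle",bm,"cradle",cr)
rp=c[(c[:,2]>.020)&(c[:,2]<.030)]
best=[]
for a in np.radians(np.arange(-150,-90,.5)):
    ex=np.array([np.cos(a),np.sin(a)]); ey=np.array([-ex[1],ex[0]])
    y=rp[:,:2]@ey
    for y0 in np.arange(-.04,.04,.001)+cr[:2]@ey:
        d=np.abs(np.abs(y-y0)-.0785); best.append(((d<.0035).sum(),np.degrees(a),y0))
best.sort(reverse=True); print(best[:6],len(rp))
n,a,y0=np.mean(best[:6],axis=0); a=np.radians(a)
ex=np.array([np.cos(a),np.sin(a)]); ey=np.array([-ex[1],ex[0]])
for n,p in(("k",kp),("b",bm),("c",cr)): print(n,p[:2]@ex,p[:2]@ey-y0)
L=np.c_[c[:,:2]@ex,c[:,:2]@ey-y0,c[:,2]]
q=L[(abs(L[:,1])<.085)]
# top-down map: max height
x0=cr[:2]@ex-.22
I=np.zeros((200,440),np.float32)
for x,y,z in L:
    i,j=int((y+.1)*1000),int((x-x0)*1000)
    if 0<=i<200 and 0<=j<440: I[i,j]=max(I[i,j],z)
print("x0",x0)
prof=lambda lo,hi,zl,zh:[(int(b),int(n)) for n,b in zip(*np.histogram((L[(L[:,1]>lo)&(L[:,1]<hi)&(L[:,2]>zl)&(L[:,2]<zh)][:,0]-x0)*1000,bins=np.arange(0,440,4)))if n]
print("high .058+",prof(-.04,.04,.060,.1)); print("mid .045-.06",prof(-.036,.036,.040,.060)); print("base edge",prof(-.08,.08,.004,.016))
cv2.imwrite("pics/top.png",cv2.resize(np.uint8(np.clip(I*2800,0,255)),None,fx=1.8,fy=1.8,interpolation=0))
E
```

```text
keeper [ 0.57321084 -0.19441033  0.066     ] bottle [ 0.51117165 -0.2859546   0.036     ] cradle [ 0.49554793 -0.30123498  0.        ]
[(np.int64(679), np.float64(-127.00000000000001), np.float64(0.5730499082431051)), (np.int64(648), np.float64(-127.00000000000001), np.float64(0.5720499082431051)), (np.int64(646), np.float64(-126.5), np.float64(0.5725310315066656)), (np.int64(646), np.float64(-127.50000000000001), np.float64(0.5715248403948924)), (np.int64(616), np.float64(-126.5), np.float64(0.5735310315066656)), (np.int64(614), np.float64(-127.00000000000001), np.float64(0.5710499082431051))] 2570
k -0.18886771047897186 0.002771453185700712
b -0.07841313464359011 0.008156829155127165
c -0.056811890065151215 0.004843710168971449
x0 -0.2768118900651512
high .058+ [(0, 48), (4, 45), (8, 43), (12, 43), (16, 35), (20, 24), (24, 7), (72, 78), (76, 42), (80, 39), (84, 37), (88, 40), (92, 35), (96, 3), (168, 1), (172, 32), (176, 113), (180, 123), (184, 125), (188, 119), (192, 113), (196, 103), (200, 88), (204, 79), (208, 49), (312, 26), (316, 37), (320, 4), (348, 188), (352, 105), (356, 95
[... 1010 characters left out ...]
8, 29), (192, 21), (196, 19), (200, 15), (204, 15), (208, 15), (212, 19), (216, 23), (220, 45), (224, 58), (228, 63), (232, 95), (236, 139), (240, 131), (244, 140), (248, 135), (252, 144), (256, 153), (260, 144), (264, 130), (268, 138), (272, 137), (276, 134), (280, 132), (284, 124), (288, 140), (292, 117), (296, 134), (300, 131), (304, 127), (308, 124), (312, 139), (316, 133), (320, 67), (324, 59), (328, 55), (332, 57), (336, 62), (340, 78), (344, 73), (348, 118), (352, 62), (356, 57), (360, 63), (364, 52), (368, 55), (372, 54), (376, 51), (380, 47), (384, 51), (388, 14), (392, 20), (396, 35), (400, 39), (404, 36), (408, 43), (412, 41), (416, 49), (420, 67), (424, 40), (428, 42), (432, 35)]
```

View pics/top.png

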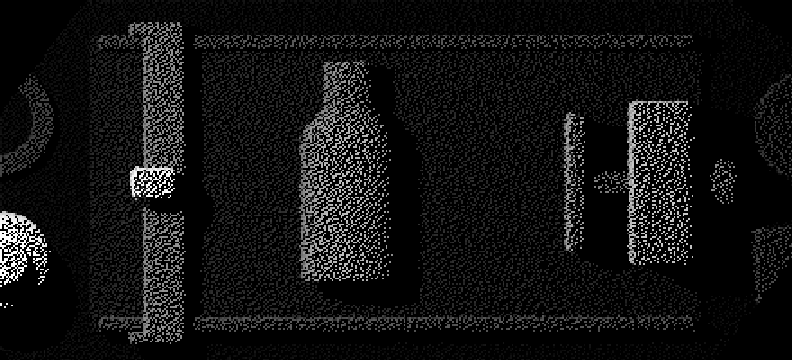

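```bash
cat >> h.py <<'E'
A=np.radians(-127); ex=np.array([np.cos(A),np.sin(A),0]); ey=np.array([-ex[1],ex[0],0]); ez=np.array([0,0,1.])
O=ex*-.0588+ey*.5735
Rt=np.c_[-ex,ey,-ez]
def loc(p): d=np.array(p)-O; return np.round(np.array([d@ex,d@ey,p[2]])*1000,1)
def move(x,y,z):
    st=r.get_state(); Rc=R.from_quat(st["eef_rot"]); P=O+ex*x/1e3+ey*y/1e3+ez*z/1e3
    print("now",loc(st["tool_pos"]),"travel",np.round(Rc.inv().apply(P-st["tool_pos"])/.15,4),"rot",np.round((Rc.inv()*R.from_matrix(Rt)).as_rotvec()/np.pi,4),"F",np.round(R.from_matrix(np.c_[ex,ey,ez]).inv().apply(st["contact_force"]),2),"t",st["clock"],"op",st["opening"])
E
python3 -c "
from h import *
move(-78,5,150); move(-78,5,27)"
```

```text
now [376.5 -35.3 238.7] travel [ 2.7457 -1.3092  0.5915] rot [ 0.      0.     -0.1697] F [-1.49 -0.36 -0.01] t 2.3 op 1.0006009587867333
now [376.5 -35.3 238.7] travel [ 2.7457 -1.3093  1.4115] rot [ 0.      0.     -0.1697] F [-1.49 -0.36 -0.01] t 2.3 op 1.0006009587867333
```

Emit:
play_rows:
  commands:
    - {"travel": [0.5,-0.24,0],"delta_rot": [0,0,-0.085],"gripper": -0.1}
    - {"travel": [1,-0.48,0],"delta_rot": [0,0,-0.17],"gripper": -0.1}
    - {"travel": [1,-0.48,0],"delta_rot": [0,0,-0.17],"gripper": -0.1}
    - {"travel": [1,-0.48,0],"delta_rot": [0,0,-0.17],"gripper": -0.1}
    - {"travel": [1,-0.48,0],"delta_rot": [0,0,-0.17],"gripper": -0.1}

```text
clock: 2.92
tool_pos: [0.349, -0.4547, 0.2387]
eef_rot: [0.895, 0.446, -0.001, 0.0]
contact_force: [-0.5, -0.7, -0.2]
opening: 0.467
```

```bash
python3 -c "
from h import *
move(-78,5,150)"
```

```text
now [211.9 -21.1 238.7] travel [1.9336 0.1718 0.5893] rot [-0.      0.0004 -0.0004] F [ 0.9   0.04 -0.23] t 2.925 op 0.4671365110838526
```

Emit:
play_rows:
  commands:
    - {"travel": [0.35,0.05,0],"delta_rot": [0,0,0],"gripper": -0.1}
    - {"travel": [0.7,0.1,0],"delta_rot": [0,0,0],"gripper": -0.1}
    - {"travel": [1,0.17,0.1],"delta_rot": [0,0,0],"gripper": -0.1}
    - {"travel": [1,0.17,0.2],"delta_rot": [0,0,0],"gripper": -0.1}

```text
clock: 3.42
tool_pos: [0.4634, -0.3473, 0.2086]
eef_rot: [0.894, 0.448, 0.001, 0.0]
contact_force: [-0.9, -0.0, -0.0]
opening: 0.453
```

Emit:
play_rows:
  commands:
    - {"travel": [0.3,0,0.1],"delta_rot": [0,0,0],"gripper": -0.1}
    - {"travel": [0.6,0,0.2],"delta_rot": [0,0,0],"gripper": -0.1}
    - {"travel": [0.93,0,0.39],"delta_rot": [0,0,0],"gripper": -0.1}
    - {"travel": [0.93,0,0.39],"delta_rot": [0,0,0],"gripper": -0.1}
    - {"travel": [0.93,0,0.39],"delta_rot": [0,0,0],"gripper": -0.1}

```text
clock: 4.05
tool_pos: [0.5428, -0.2407, 0.1499]
eef_rot: [0.896, 0.445, -0.001, 0.001]
contact_force: [-0.3, -0.8, 0.2]
opening: 0.452
```

```bash
python3 -c "
from h import *
move(-78,5,27)
s=viewer.snapshot('wrist'); cv2.imwrite('pics/w1.png',s['color'][:,:,::-1])
for l in ('keeper','bottle_mid'):
  o=viewer.outline_of('wrist',l)[:1]; p=viewer.pinpoint('wrist',l)[:1]
  if p: print(l,p[0]['conf'],loc(px(s,*p[0]['at'],plane={'keeper':.066,'bottle_mid':.036}[l])))
  if o:
    c=cloud(s,o[0]['pixels']); print(loc(np.zeros(3)) is None, np.round(np.percentile(np.array([loc(q) for q in c[::7]]),[2,50,98],axis=0)))
"
```

```text
now [-75.6   4.9 149.9] travel [0.0181 0.0009 0.8191] rot [-0.      0.0009 -0.0009] F [0.82 0.21 0.16] t 4.05 op 0.45245808378386304
keeper 0.6 [-129.6    2.2   66. ]
False [[-143.  -84.   42.]
 [-128.    1.   52.]
 [-117.   86.   91.]]
bottle_mid 0.8 [-20.3   7.2  36. ]
False [[-50. -28.  40.]
 [-37.   6.  64.]
 [-12.  45.  69.]]
```

View pics/w1.png

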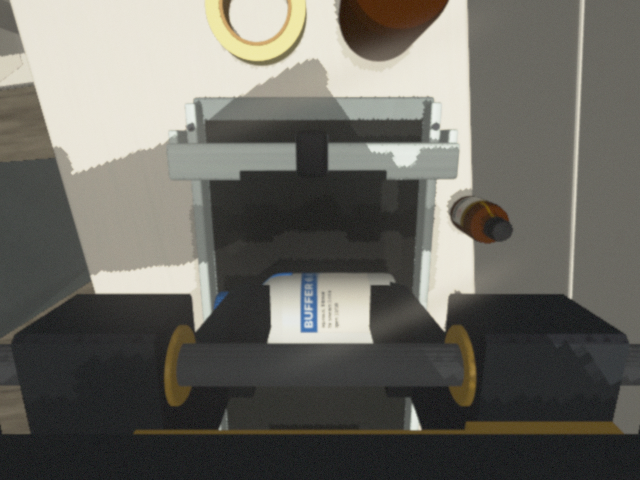

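Emit:
play_rows:
  commands:
    - {"travel": [0.02,0,0.2],"delta_rot": [0,0,0],"gripper": -0.1}
    - {"travel": [0.02,0,0.4],"delta_rot": [0,0,0],"gripper": -0.1}
    - {"travel": [0.02,0,0.6],"delta_rot": [0,0,0],"gripper": -0.1}
    - {"travel": [0.02,0,0.72],"delta_rot": [0,0,0],"gripper": -0.1}
    - {"travel": [0.02,0,0.82],"delta_rot": [0,0,0],"gripper": -0.1}
    - {"travel": [0.02,0,0.82],"delta_rot": [0,0,0],"gripper": -0.1}

```text
clock: 5.05
tool_pos: [0.5456, -0.2354, 0.0266]
eef_rot: [0.895, 0.447, -0.0, -0.0]
contact_force: [0.1, 1.0, -0.7]
opening: 0.45
```

```bash
python3 -c "
from h import *
move(-60,5,27)"
```

```text
now [-81.6   3.9  26.6] travel [-0.1437  0.007  -0.0023] rot [-0.0003  0.0002  0.0002] F [-0.84 -0.54 -0.71] t 5.05 op 0.44958172522986806
```

Emit:
play_rows:
  commands:
    - {"travel": [-0.04,0,0],"delta_rot": [0,0,0],"gripper": -0.1}
    - {"travel": [-0.08,0,0],"delta_rot": [0,0,0],"gripper": -0.1}
    - {"travel": [-0.12,0,0],"delta_rot": [0,0,0],"gripper": -0.1}
    - {"travel": [-0.14,0,0],"delta_rot": [0,0,0],"gripper": -0.1}
    - {"travel": [-0.16,0,0],"delta_rot": [0,0,0],"gripper": -0.1}
    - {"travel": [-0.19,0,0],"delta_rot": [0,0,0],"gripper": -0.1}
    - {"travel": [-0.22,0,0],"delta_rot": [0,0,0],"gripper": -0.1}
    - {"travel": [-0.25,0,0],"delta_rot": [0,0,0],"gripper": -0.1}
    - {"travel": [-0.28,0,0],"delta_rot": [0,0,0],"gripper": -0.1}
    - {"travel": [-0.31,0,0],"delta_rot": [0,0,0],"gripper": -0.1}
    - {"travel": [-0.34,0,0],"delta_rot": [0,0,0],"gripper": -0.1}
    - {"travel": [-0.37,0,0],"delta_rot": [0,0,0],"gripper": -0.1}

```text
clock: 6.55
tool_pos: [0.5125, -0.28, 0.0273]
eef_rot: [0.895, 0.447, 0.0, 0.0]
contact_force: [0.7, -0.2, 0.8]
opening: 0.449
```

```bash
cat > look.py <<'E'
from h import *
import sys
s=viewer.snapshot('side'); cv2.imwrite(f'pics/{sys.argv[1]}.png',s['color'][140:340,200:420,::-1].repeat(3,0).repeat(3,1))
move(20,5,27)
for l in ('keeper','bottle_mid'):
  o=viewer.outline_of('side',l)[:1]; p=viewer.pinpoint('side',l)[:1]
  if p: print(l,p[0]['conf'],loc(px(s,*p[0]['at'],plane={'keeper':.066,'bottle_mid':.036}[l])))
  if o: print(np.round(np.percentile(np.array([loc(q) for q in cloud(s,o[0]['pixels'])[::7]]),[2,50,98],axis=0)))
E
python3 look.py s2
```

```text
now [-25.    4.3  27.2] travel [-0.3002  0.0048  0.0016] rot [-0.      0.0003  0.    ] F [ 0.15  0.55 -0.56] t 6.6 op 0.4456431333359435
[[-145.  -87.   41.]
 [-131.   -7.   51.]
 [-119.   86.   90.]]
bottle_mid 0.46 [-96.1 104.6  36. ]
[[  2. -42.  49.]
 [  4. -42.  51.]
 [  6. -42.  53.]]
```

View pics/s2.png

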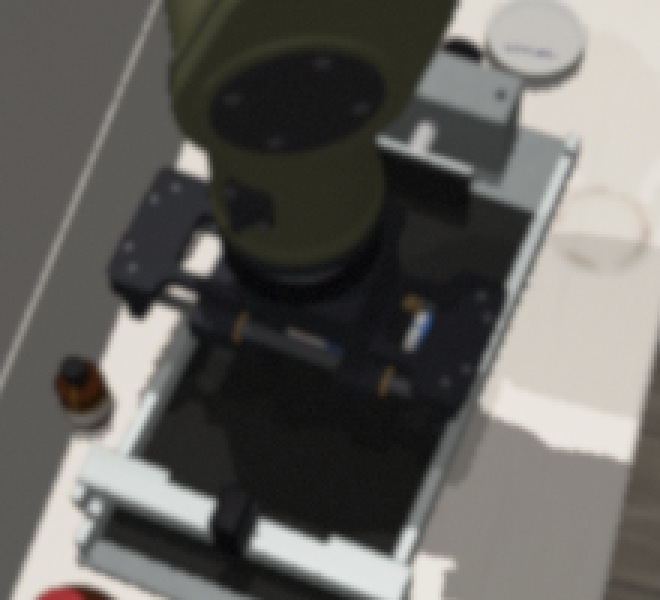

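Emit:
play_rows:
  commands:
    - {"travel": [-0.025,0,0],"delta_rot": [0,0,0],"gripper": -0.1}
    - {"travel": [-0.05,0,0],"delta_rot": [0,0,0],"gripper": -0.1}
    - {"travel": [-0.075,0,0],"delta_rot": [0,0,0],"gripper": -0.1}
    - {"travel": [-0.1,0,0],"delta_rot": [0,0,0],"gripper": -0.1}
    - {"travel": [-0.125,0,0],"delta_rot": [0,0,0],"gripper": -0.1}
    - {"travel": [-0.15,0,0],"delta_rot": [0,0,0],"gripper": -0.1}
    - {"travel": [-0.175,0,0],"delta_rot": [0,0,0],"gripper": -0.1}
    - {"travel": [-0.2,0,0],"delta_rot": [0,0,0],"gripper": -0.1}
    - {"travel": [-0.22,0,0],"delta_rot": [0,0,0],"gripper": -0.1}
    - {"travel": [-0.24,0,0],"delta_rot": [0,0,0],"gripper": -0.1}
    - {"travel": [-0.26,0,0],"delta_rot": [0,0,0],"gripper": -0.1}
    - {"travel": [-0.27,0,0],"delta_rot": [0,0,0],"gripper": -0.1}

```text
clock: 8.3
tool_pos: [0.4881, -0.3124, 0.0272]
eef_rot: [0.895, 0.446, -0.0, 0.0]
contact_force: [-0.0, 0.7, 0.5]
opening: 0.448
```

```bash
cat > f.py <<'E'
from h import *
move(33,5,27)
F=[]
for i in range(4):
    viewer.snapshot('wrist'); F.append(R.from_matrix(np.c_[ex,ey,ez]).inv().apply(r.get_state()['contact_force']))
print(np.round(np.mean(F,0),2),np.round(np.std(F,0),2))
E
python3 f.py
```

```text
now [14.6  4.3 27.2] travel [-0.123   0.0044  0.0015] rot [-0.      0.0001  0.0002] F [-0.5  -0.43  0.5 ] t 8.3 op 0.44846193550148966
[-0.01  0.2  -0.27] [0.48 0.33 0.15]
```

Emit:
play_rows:
  commands:
    - {"travel": [-0.012,0,0],"delta_rot": [0,0,0],"gripper": -0.1}
    - {"travel": [-0.024,0,0],"delta_rot": [0,0,0],"gripper": -0.1}
    - {"travel": [-0.036,0,0],"delta_rot": [0,0,0],"gripper": -0.1}
    - {"travel": [-0.048,0,0],"delta_rot": [0,0,0],"gripper": -0.1}
    - {"travel": [-0.06,0,0],"delta_rot": [0,0,0],"gripper": -0.1}
    - {"travel": [-0.072,0,0],"delta_rot": [0,0,0],"gripper": -0.1}
    - {"travel": [-0.08,0,0],"delta_rot": [0,0,0],"gripper": -0.1}
    - {"travel": [-0.086,0,0],"delta_rot": [0,0,0],"gripper": -0.1}

```text
clock: 9.5
tool_pos: [0.4805, -0.3225, 0.0272]
eef_rot: [0.895, 0.447, 0.0, 0.0]
contact_force: [0.4, -0.7, 0.3]
opening: 0.45
```

```bash
python3 f.py
```

```text
now [27.2  4.4 27.2] travel [-0.0388  0.0043  0.0014] rot [0.     0.     0.0003] F [0.32 0.71 0.25] t 9.5 op 0.4498338981610085
[0.39 0.18 0.29] [0.44 0.37 0.36]
```

Emit:
play_rows:
  commands:
    - {"travel": [-0.005,0,0],"delta_rot": [0,0,0],"gripper": -0.1}
    - {"travel": [-0.01,0,0],"delta_rot": [0,0,0],"gripper": -0.1}
    - {"travel": [-0.015,0,0],"delta_rot": [0,0,0],"gripper": -0.1}
    - {"travel": [-0.02,0,0],"delta_rot": [0,0,0],"gripper": -0.1}

```text
clock: 10.2
tool_pos: [0.4787, -0.3249, 0.0272]
eef_rot: [0.895, 0.447, 0.0, 0.0]
contact_force: [0.6, 0.0, -0.4]
opening: 0.452
```

```bash
python3 f.py
```

```text
now [30.1  4.4 27.2] travel [-0.0191  0.0043  0.0015] rot [0.     0.     0.0003] F [-0.36  0.44 -0.44] t 10.2 op 0.45213218949777007
[ 0.25 -0.4  -0.16] [0.15 0.36 0.66]
```

Emit:
play_rows:
  commands:
    - {"travel": [-0.005,0,0],"delta_rot": [0,0,0],"gripper": -0.1}
    - {"travel": [-0.01,0,0],"delta_rot": [0,0,0],"gripper": -0.1}
    - {"travel": [-0.014,0,0],"delta_rot": [0,0,0],"gripper": -0.1}

```text
clock: 10.78
tool_pos: [0.4775, -0.3266, 0.0272]
eef_rot: [0.895, 0.447, -0.0, 0.0]
contact_force: [-0.4, 0.2, -0.5]
opening: 0.449
```

```bash
python3 f.py
```

```text
now [32.2  4.4 27.2] travel [-0.005   0.0043  0.0016] rot [0.     0.     0.0003] F [ 0.08 -0.41 -0.54] t 10.775 op 0.4491075728076763
[ 0.23  0.1  -0.17] [0.34 0.19 0.62]
```

Emit:
play_rows:
  commands:
    - {"travel": [-0.005,0,0],"delta_rot": [0,0,0],"gripper": -0.1}
    - {"travel": [-0.01,0,0],"delta_rot": [0,0,0],"gripper": -0.1}

```text
clock: 11.22
tool_pos: [0.4767, -0.3277, 0.0272]
eef_rot: [0.895, 0.447, 0.0, 0.0]
contact_force: [0.3, 0.1, 0.1]
opening: 0.452
```

```bash
python3 f.py
```

```text
now [33.7  4.4 27.2] travel [0.0045 0.004  0.0016] rot [ 0.     -0.      0.0003] F [-0.25  0.16  0.14] t 11.225 op 0.45201977410169203
[ 0.04 -0.09 -0.35] [0.42 0.52 0.43]
```

```bash
python3 - <<'E'
from h import *
s=viewer.snapshot('scene'); cv2.imwrite('pics/c3.png',cv2.resize(s['color'][190:350,250:430,::-1],None,fx=4,fy=3.7,interpolation=cv2.INTER_CUBIC))
for l in ('bottle_mid','stop'):
  for o in viewer.outline_of('scene',l)[:1]:
    c=np.array([loc(q) for q in cloud(s,o['pixels'])]); print(l,o['conf'],np.round(np.percentile(c,[2,50,98],axis=0)))
E
```

```text
bottle_mid 0.72 [[ 64. -64.  41.]
 [ 81.  -3.  62.]
 [ 94.  54.  70.]]
stop 0.9 [[100. -43.  19.]
 [165.  -1.  58.]
 [190.  44.  74.]]
```

View pics/c3.png

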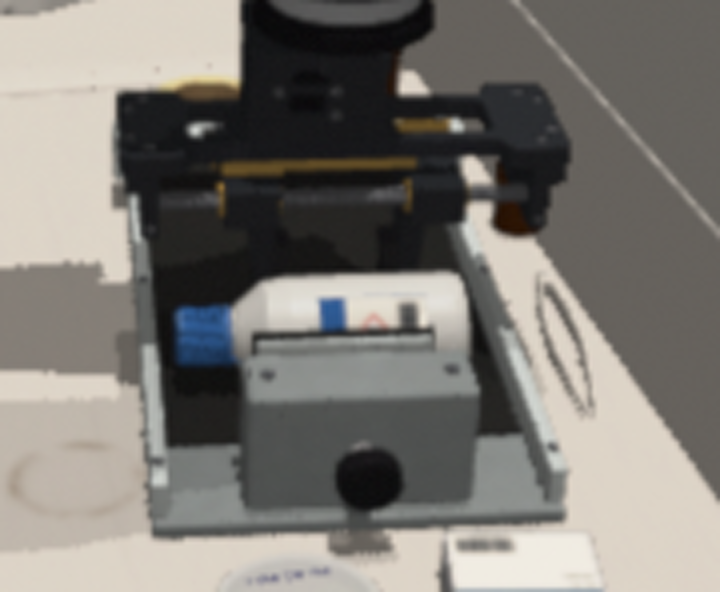

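Emit:
play_rows:
  commands:
    - {"travel": [-0.005,0,0],"delta_rot": [0,0,0],"gripper": -0.1}
    - {"travel": [-0.01,0,0],"delta_rot": [0,0,0],"gripper": -0.1}

```text
clock: 11.82
tool_pos: [0.4759, -0.3287, 0.0273]
eef_rot: [0.895, 0.447, 0.0, -0.0]
contact_force: [0.4, 1.5, 0.4]
opening: 0.45
```

```bash
python3 f.py
```

```text
now [34.9  4.4 27.3] travel [0.0126 0.004  0.0019] rot [ 0.0001 -0.0001  0.0003] F [-1.48 -0.6   0.39] t 11.825 op 0.4504186314069345
[-0.95 -0.1   0.77] [0.48 0.46 0.27]
```

Emit:
play_rows:
  commands:
    - {"travel": [-0.004,0,0],"delta_rot": [0,0,0],"gripper": -0.1}
    - {"travel": [-0.008,0,0],"delta_rot": [0,0,0],"gripper": -0.1}

```text
clock: 12.28
tool_pos: [0.4757, -0.329, 0.0274]
eef_rot: [0.895, 0.447, 0.001, -0.0]
contact_force: [2.5, 3.1, 2.5]
opening: 0.451
```

```bash
python3 f.py
```

```text
now [35.3  4.5 27.4] travel [0.0152 0.0037 0.0025] rot [ 0.0001 -0.0004  0.0005] F [-4.03  0.13  2.52] t 12.275 op 0.45099110084693234
[-4.23 -0.81  2.08] [0.57 0.34 0.59]
```

Emit:
play_rows:
  commands:
    - {"travel": [-0.004,0,0],"delta_rot": [0,0,0],"gripper": -0.1}
    - {"travel": [-0.0075,0,0],"delta_rot": [0,0,0],"gripper": -0.1}

```text
clock: 12.72
tool_pos: [0.4753, -0.3295, 0.0273]
eef_rot: [0.895, 0.447, 0.001, -0.0]
contact_force: [3.3, 5.3, 2.7]
opening: 0.451
```

```bash
python3 f.py
```

```text
now [35.9  4.4 27.3] travel [0.0191 0.0039 0.0024] rot [ 0.0002 -0.0007  0.0006] F [-6.24 -0.59  2.66] t 12.725 op 0.45067008276738796
[-6.04 -0.98  2.35] [0.37 0.3  0.4 ]
```

Emit:
play_rows:
  commands:
    - {"travel": [-0.005,0,0],"delta_rot": [0,0,0],"gripper": -0.1}
    - {"travel": [-0.005,0,0],"delta_rot": [0,0,0],"gripper": -0.1}
    - {"travel": [-0.005,0,0],"delta_rot": [0,0,0],"gripper": -0.1}
    - {"travel": [-0.005,0,0],"delta_rot": [0,0,0],"gripper": -0.1}

```text
clock: 13.42
tool_pos: [0.4752, -0.3297, 0.0273]
eef_rot: [0.894, 0.447, 0.001, -0.0]
contact_force: [3.9, 6.4, 2.0]
opening: 0.451
```

Emit:
play_rows:
  commands:
    - {"travel": [0.004,0,0],"delta_rot": [0,0,0],"gripper": -0.1}
    - {"travel": [0.008,0,0],"delta_rot": [0,0,0],"gripper": -0.1}
    - {"travel": [0.012,0,0],"delta_rot": [0,0,0],"gripper": -0.1}
    - {"travel": [0.016,0,0],"delta_rot": [0,0,0],"gripper": -0.1}
    - {"travel": [0.02,0,0],"delta_rot": [0,0,0],"gripper": -0.1}
    - {"travel": [0.024,0,0],"delta_rot": [0,0,0],"gripper": -0.1}
    - {"travel": [0.028,0,0],"delta_rot": [0,0,0],"gripper": -0.1}
    - {"travel": [0.034,0,0],"delta_rot": [0,0,0],"gripper": -0.1}
    - {"travel": [0.045,0,0],"delta_rot": [0,0,0],"gripper": -0.1}
    - {"travel": [0.07,0,0],"delta_rot": [0,0,0],"gripper": -0.1}
    - {"travel": [0.12,0,0],"delta_rot": [0,0,0],"gripper": -0.1}
    - {"travel": [0.18,0,0],"delta_rot": [0,0,0],"gripper": -0.1}

```text
clock: 14.92
tool_pos: [0.4905, -0.3092, 0.0273]
eef_rot: [0.895, 0.447, 0.0, -0.0]
contact_force: [0.4, 0.5, -0.2]
opening: 0.451
```

```bash
python3 - <<'E'
from h import *
move(-134,0,130)
s=viewer.snapshot('scene')
for l in ('bottle_mid','stop'):
  for o in viewer.outline_of('scene',l)[:1]:
    c=np.array([loc(q) for q in cloud(s,o['pixels'])]); print(l,o['conf'],np.round(np.percentile(c,[2,50,98],axis=0)))
E
```

```text
now [10.5  4.3 27.3] travel [ 0.9636 -0.0278 -0.6848] rot [ 0.     -0.0001  0.0003] F [-0.64  0.05 -0.16] t 14.925 op 0.45136115065228033
bottle_mid 0.96 [[ 60. -62.  37.]
 [ 81.  -4.  62.]
 [ 93.  53.  70.]]
stop 0.77 [[100. -43.  19.]
 [165.  -1.  58.]
 [190.  44.  74.]]
```

Emit:
play_rows:
  commands:
    - {"travel": [0.05,0,-0.35],"delta_rot": [0,0,0],"gripper": 0.2}
    - {"travel": [0.1,0,-0.69],"delta_rot": [0,0,0],"gripper": 0.3}
    - {"travel": [0.4,0,-0.69],"delta_rot": [0,0,0],"gripper": 0.3}
    - {"travel": [0.7,-0.01,-0.69],"delta_rot": [0,0,0],"gripper": 0.3}
    - {"travel": [0.96,-0.02,-0.69],"delta_rot": [0,0,0],"gripper": 0.3}
    - {"travel": [0.96,-0.02,-0.69],"delta_rot": [0,0,0],"gripper": 0.3}
    - {"travel": [0.96,-0.02,-0.69],"delta_rot": [0,0,0],"gripper": 0.3}

```text
clock: 15.95
tool_pos: [0.5733, -0.1942, 0.1305]
eef_rot: [0.895, 0.446, -0.001, 0.0]
contact_force: [-0.2, -1.0, -0.3]
opening: 0.651
```

```bash
python3 - <<'E'
from h import *
move(-133,1.5,52)
s=viewer.snapshot('wrist'); cv2.imwrite('pics/w4.png',s['color'][:,:,::-1])
for l in ('keeper','bottle_mid'):
  for o in viewer.outline_of('wrist',l)[:1]:
    c=np.array([loc(q) for q in cloud(s,o['pixels'])]); print(l,o['conf'],np.round(np.percentile(c,[2,50,98],axis=0)))
    if l=='keeper': b=c[c[:,2]>60]; print(len(b),np.percentile(b,[3,50,97],axis=0))
E
```

```text
now [-131.1    1.2  130.5] travel [0.0134 0.0021 0.5235] rot [-0.0001  0.0006  0.    ] F [ 0.93  0.41 -0.26] t 15.95 op 0.6514303145387278
keeper 0.81 [[-145.  -84.   38.]
 [-131.    1.   52.]
 [-117.   87.   90.]]
1834 [[-145.    -6.5   64.7]
 [-137.2    1.2   89.5]
 [-123.4    9.3   91.1]]
```

View pics/w4.png

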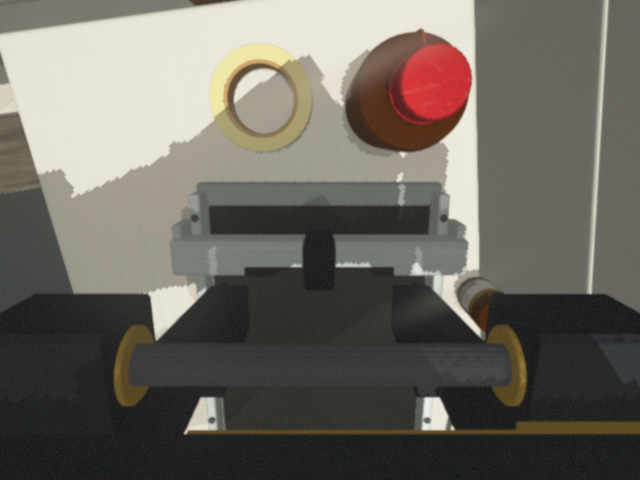

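Emit:
play_rows:
  commands:
    - {"travel": [0.018,0,0.15],"delta_rot": [0,0,0],"gripper": 0.0}
    - {"travel": [0.018,0,0.3],"delta_rot": [0,0,0],"gripper": 0.0}
    - {"travel": [0.018,0,0.42],"delta_rot": [0,0,0],"gripper": 0.0}
    - {"travel": [0.018,0,0.51],"delta_rot": [0,0,0],"gripper": 0.0}
    - {"travel": [0.018,0,0.51],"delta_rot": [0,0,0],"gripper": 0.0}

```text
clock: 16.73
tool_pos: [0.5757, -0.1911, 0.0536]
eef_rot: [0.895, 0.446, -0.0, -0.0]
contact_force: [0.2, 0.2, 1.1]
opening: 0.5
```

Emit:
play_rows:
  commands:
    - {"travel": [0,0,0],"delta_rot": [0,0,0],"gripper": -0.4}
    - {"travel": [0,0,0],"delta_rot": [0,0,0],"gripper": -0.6}
    - {"travel": [0,0,0],"delta_rot": [0,0,0],"gripper": -0.8}
    - {"travel": [0,0,0],"delta_rot": [0,0,0],"gripper": -0.8}
    - {"travel": [0,0,0],"delta_rot": [0,0,0],"gripper": -0.8}
  force: 20

```text
clock: 17.35
tool_pos: [0.5755, -0.1904, 0.0544]
eef_rot: [0.895, 0.447, -0.0, -0.0]
contact_force: [-1.8, 1.8, 5.1]
opening: 0.179
```

```bash
python3 f.py
```

```text
now [-135.5    0.7   54.4] travel [-1.1233  0.0275  0.1832] rot [-0.0002  0.0001  0.0003] F [-0.35 -2.52  5.15] t 17.35 op 0.17871234814826628
[ 0.27 -2.55  5.47] [0.27 0.18 0.54]
```

Emit:
play_rows:
  commands:
    - {"travel": [-0.02,-0.004,-0.006],"delta_rot": [0,0,0],"gripper": -0.8}
    - {"travel": [-0.09,-0.004,-0.006],"delta_rot": [0,0,0],"gripper": -0.8}
    - {"travel": [-0.18,-0.004,-0.006],"delta_rot": [0,0,0],"gripper": -0.8}
    - {"travel": [-0.27,-0.004,-0.006],"delta_rot": [0,0,0],"gripper": -0.8}
    - {"travel": [-0.36,-0.004,-0.006],"delta_rot": [0,0,0],"gripper": -0.8}
    - {"travel": [-0.45,-0.004,-0.006],"delta_rot": [0,0,0],"gripper": -0.8}
    - {"travel": [-0.54,-0.004,-0.006],"delta_rot": [0,0,0],"gripper": -0.8}
    - {"travel": [-0.63,-0.004,-0.006],"delta_rot": [0,0,0],"gripper": -0.8}
    - {"travel": [-0.7,-0.004,-0.006],"delta_rot": [0,0,0],"gripper": -0.8}
    - {"travel": [-0.76,-0.004,-0.006],"delta_rot": [0,0,0],"gripper": -0.8}
    - {"travel": [-0.8,-0.004,-0.006],"delta_rot": [0,0,0],"gripper": -0.8}

```text
clock: 18.92
tool_pos: [0.5049, -0.2843, 0.0545]
eef_rot: [0.894, 0.447, 0.002, -0.001]
contact_force: [3.1, 5.7, -5.2]
opening: 0.18
```

```bash
python3 f.py; python3 look.py s5
```

```text
now [-18.    0.8  54.5] travel [-0.3406  0.0271  0.1818] rot [ 0.0002 -0.0013  0.0008] F [-6.4  -0.92 -5.19] t 18.925 op 0.17956666294983986
[-4.55 -0.6  -5.19] [0.99 0.69 0.89]
now [-16.8   0.8  54.5] travel [-0.2459  0.0278  0.183 ] rot [ 0.0001 -0.0006  0.0006] F [-4.41  1.08 -7.66] t 19.175 op 0.17737124752464856
keeper 0.78 [-6.6  6.2 66. ]
[[-28. -89.  31.]
 [-20. -38.  50.]
 [ -4.  87.  75.]]
bottle_mid 0.53 [76.9  8.6 36. ]
[[ 59. -56.  50.]
 [ 72. -30.  61.]
 [ 87. -15.  68.]]
```

View pics/s5.png

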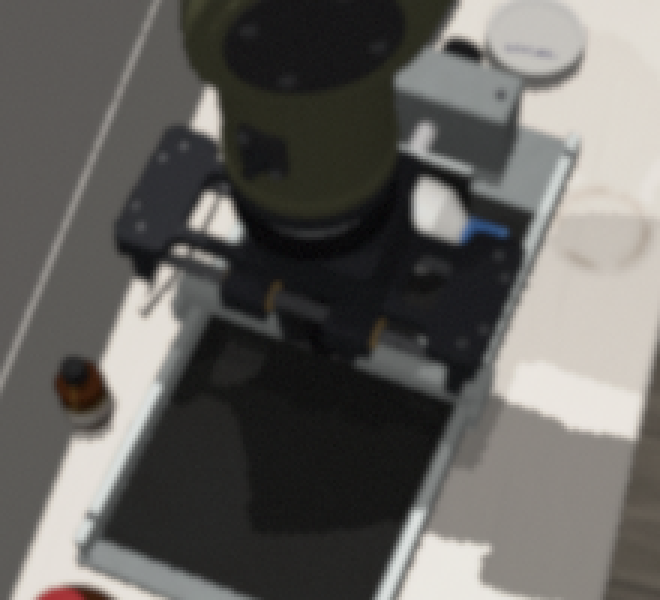

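Emit:
play_rows:
  commands:
    - {"travel": [-0.03,0,0],"delta_rot": [0,0,0],"gripper": -0.8}
    - {"travel": [-0.06,0,0],"delta_rot": [0,0,0],"gripper": -0.8}
    - {"travel": [-0.09,0,0],"delta_rot": [0,0,0],"gripper": -0.8}
    - {"travel": [-0.12,0,0],"delta_rot": [0,0,0],"gripper": -0.8}
    - {"travel": [-0.15,0,0],"delta_rot": [0,0,0],"gripper": -0.8}
    - {"travel": [-0.175,0,0],"delta_rot": [0,0,0],"gripper": -0.8}
    - {"travel": [-0.2,0,0],"delta_rot": [0,0,0],"gripper": -0.8}
    - {"travel": [-0.22,0,0],"delta_rot": [0,0,0],"gripper": -0.8}
    - {"travel": [-0.235,0,0],"delta_rot": [0,0,0],"gripper": -0.8}

```text
clock: 20.5
tool_pos: [0.4831, -0.3131, 0.0545]
eef_rot: [0.894, 0.447, 0.001, -0.0]
contact_force: [4.6, 4.5, -8.3]
opening: 0.181
```

```bash
python3 f.py
```

```text
now [18.1  0.8 54.5] travel [-0.0996  0.0278  0.1831] rot [ 0.0001 -0.0007  0.0007] F [-6.4   0.99 -8.29] t 20.5 op 0.1810724730862529
[-5.65  0.87 -7.79] [0.45 0.4  0.55]
```

Emit:
play_rows:
  commands:
    - {"travel": [-0.007,0,0],"delta_rot": [0,0,0],"gripper": -0.8}
    - {"travel": [-0.014,0,0],"delta_rot": [0,0,0],"gripper": -0.8}
    - {"travel": [-0.021,0,0],"delta_rot": [0,0,0],"gripper": -0.8}
    - {"travel": [-0.028,0,0],"delta_rot": [0,0,0],"gripper": -0.8}

```text
clock: 21.2
tool_pos: [0.4807, -0.3164, 0.0545]
eef_rot: [0.894, 0.447, 0.001, -0.0]
contact_force: [3.8, 5.6, -7.6]
opening: 0.177
```

```bash
python3 f.py
```

```text
now [22.2  0.8 54.5] travel [-0.0726  0.0279  0.1833] rot [ 0.0001 -0.0008  0.0007] F [-6.75 -0.28 -7.61] t 21.2 op 0.17676797831585045
[-5.63  0.4  -7.95] [0.19 0.55 0.48]
```

Emit:
play_rows:
  commands:
    - {"travel": [-0.005,0,0],"delta_rot": [0,0,0],"gripper": -0.8}
    - {"travel": [-0.01,0,0],"delta_rot": [0,0,0],"gripper": -0.8}

```text
clock: 21.65
tool_pos: [0.4798, -0.3175, 0.0545]
eef_rot: [0.894, 0.447, 0.001, -0.0]
contact_force: [3.6, 4.5, -8.7]
opening: 0.176
```

```bash
python3 f.py
```

```text
now [23.7  0.8 54.5] travel [-0.0628  0.0279  0.1832] rot [ 0.0001 -0.0008  0.0007] F [-5.77  0.13 -8.66] t 21.65 op 0.17586882376235702
[-5.43  0.59 -8.16] [0.54 0.24 0.79]
```

Emit:
play_rows:
  commands:
    - {"travel": [-0.005,0,0],"delta_rot": [0,0,0],"gripper": -0.8}
    - {"travel": [-0.01,0,0],"delta_rot": [0,0,0],"gripper": -0.8}

```text
clock: 22.1
tool_pos: [0.4789, -0.3188, 0.0545]
eef_rot: [0.894, 0.447, 0.001, -0.0]
contact_force: [3.0, 5.1, -8.3]
opening: 0.183
```

```bash
python3 f.py
```

```text
now [25.2  0.8 54.5] travel [-0.0528  0.0278  0.1834] rot [ 0.0001 -0.0007  0.0007] F [-5.86 -0.62 -8.34] t 22.1 op 0.18274244298095754
[-6.26  0.16 -7.83] [0.35 0.51 0.42]
```

Emit:
play_rows:
  commands:
    - {"travel": [-0.004,0,0],"delta_rot": [0,0,0],"gripper": -0.8}
    - {"travel": [-0.008,0,0],"delta_rot": [0,0,0],"gripper": -0.8}

```text
clock: 22.55
tool_pos: [0.4786, -0.3191, 0.0545]
eef_rot: [0.894, 0.447, 0.002, -0.001]
contact_force: [5.0, 6.7, -8.6]
opening: 0.178
```

```bash
python3 f.py
```

```text
now [25.6  0.8 54.5] travel [-0.0499  0.0278  0.1833] rot [ 0.0001 -0.0011  0.0009] F [-8.37 -0.04 -8.57] t 22.55 op 0.17799363301576343
[-7.14  0.09 -7.9 ] [0.32 0.38 0.31]
```

Emit:
play_rows:
  commands:
    - {"travel": [-0.003,0,0],"delta_rot": [0,0,0],"gripper": -0.8}
    - {"travel": [-0.006,0,0],"delta_rot": [0,0,0],"gripper": -0.8}

```text
clock: 23.0
tool_pos: [0.4786, -0.3192, 0.0545]
eef_rot: [0.894, 0.448, 0.002, -0.001]
contact_force: [5.4, 6.8, -8.3]
opening: 0.179
```

```bash
python3 f.py
```

```text
now [25.7  0.8 54.5] travel [-0.0496  0.0278  0.1832] rot [ 0.0001 -0.0014  0.001 ] F [-8.73  0.23 -8.25] t 23.0 op 0.17928185984215708
[-8.47 -0.53 -8.47] [0.34 0.83 0.25]
```

Emit:
play_rows:
  commands:
    - {"travel": [-0.003,0,0],"delta_rot": [0,0,0],"gripper": -0.8}
    - {"travel": [-0.006,0,0],"delta_rot": [0,0,0],"gripper": -0.8}

```text
clock: 23.45
tool_pos: [0.4785, -0.3193, 0.0545]
eef_rot: [0.894, 0.448, 0.002, -0.001]
contact_force: [6.5, 8.0, -8.8]
opening: 0.178
```

```bash
python3 f.py
```

```text
now [25.9  0.8 54.5] travel [-0.0484  0.0277  0.1833] rot [ 0.0002 -0.0017  0.0012] F [-10.3    0.39  -8.78] t 23.45 op 0.17773797807600805
[-10.07   0.2   -8.21] [0.62 0.5  0.42]
```

Emit:
play_rows:
  commands:
    - {"travel": [0,0,0],"delta_rot": [0,0,0],"gripper": -0.6}
    - {"travel": [0,0,0],"delta_rot": [0,0,0],"gripper": -0.2}
    - {"travel": [0,0,0],"delta_rot": [0,0,0],"gripper": 0.1}
    - {"travel": [0,0,0],"delta_rot": [0,0,0],"gripper": 0.1}
    - {"travel": [0,0,0],"delta_rot": [0,0,0],"gripper": 0.1}
    - {"travel": [0,0,-0.15],"delta_rot": [0,0,0],"gripper": 0.1}
    - {"travel": [0,0,-0.4],"delta_rot": [0,0,0],"gripper": 0.1}
    - {"travel": [0,0,-0.8],"delta_rot": [0,0,0],"gripper": 0.1}
    - {"travel": [0.4,0,-1],"delta_rot": [0,0,0],"gripper": 0.1}
    - {"travel": [0.8,0,-1],"delta_rot": [0,0,0],"gripper": 0.1}
    - {"travel": [1,0,-1],"delta_rot": [0,0,0],"gripper": 0.1}
    - {"travel": [1,0,-1],"delta_rot": [0,0,0],"gripper": 0.1}

```text
clock: 25.15
tool_pos: [0.5678, -0.1991, 0.2054]
eef_rot: [0.893, 0.449, 0.001, -0.0]
contact_force: [-0.5, 0.3, 0.4]
opening: 0.55
```

```bash
python3 f.py; python3 look.py s6; python3 - <<'E'
from h import *
s=viewer.snapshot('scene'); cv2.imwrite('pics/c6.png',cv2.resize(s['color'][190:350,250:430,::-1],None,fx=4,fy=3.7,interpolation=cv2.INTER_CUBIC))
for l in ('bottle_mid','keeper'):
  for o in viewer.outline_of('scene',l)[:1]:
    c=np.array([loc(q) for q in cloud(s,o['pixels'])]); print(l,o['conf'],np.round(np.percentile(c,[2,50,98],axis=0)))
E
```

```text
now [-1.239e+02 -2.000e-01  2.054e+02] travel [-1.049   0.0274  1.1867] rot [ 0.0001 -0.0007  0.0021] F [ 0.01 -0.56  0.42] t 25.15 op 0.5497827299906904
[ 0.74 -0.11 -0.1 ] [0.35 0.3  0.43]
now [-117.6    0.9  204.9] travel [-0.9151  0.0298  1.1875] rot [-0.0001  0.0005 -0.0007] F [-0.79  0.28 -0.51] t 25.4 op 0.5489938387804938
keeper 0.74 [32.3  1.2 66. ]
[[ 15. -89.  33.]
 [ 30. -60.  51.]
 [ 43.  30.  90.]]
bottle_mid 0.73 [78.3  5.6 36. ]
[[ 47. -65.  45.]
 [ 64. -10.  62.]
 [ 86.  43.  69.]]
bottle_mid 0.56 [[ 63. -62.  38.]
 [ 82.  -3.  63.]
 [ 94.  55.  70.]]
keeper 0.58 [[-39. -86.  16.]
 [ 39.  -4.  53.]
 [ 47.  88.  91.]]
```

View pics/s6.png

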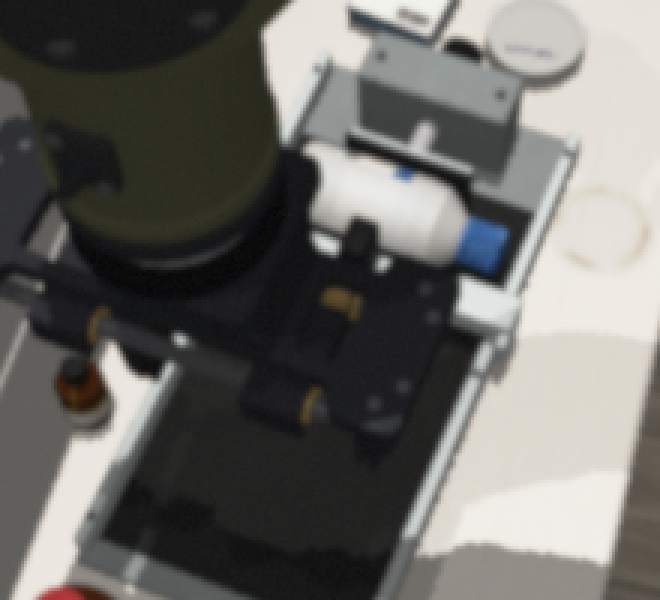

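View pics/c6.png

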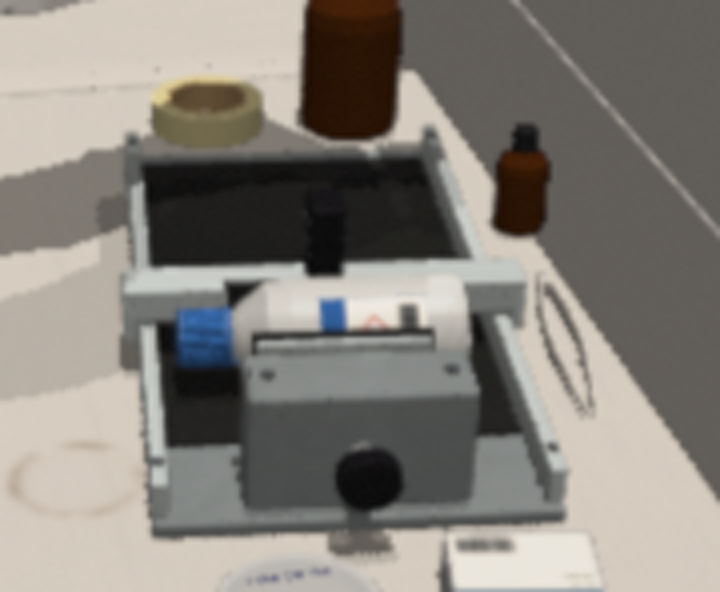

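```bash
python3 -c "
from h import *
print(r.finish_job())"
```

```text
the job is handed in; nothing more can be done
None
```

I rolled the bottle to the pad with the fingertips and pressed it home. I then backed off slowly, slid the keeper up behind it by its grip block, opened the fingers and withdrew clear. The job was handed in at about 25.5 s.

- **Press:** the push held at 6 to 7.5 N for about 0.9 s, somewhat longer than the half second asked. The highest reading was 7.5 N, well under the pad limit of 14 N.
- **Nip:** the final push on the keeper was about 10 N against a sliding drag of about 5.6 N, so the bottle should be held with roughly 4 N. I worked this out from those forces. The keeper moved only about 0.3 to 0.7 mm past contact, which by itself would give 1 to 3 N. I did not test it by nudging the bottle.
- **Last pictures:** the bottle lies on the bed between the keeper bar and the pad, and the gripper is clear. Every bystander I could see was where it started. The wrist-force reading was back to noise.
- **Disagreements:** depth heights in all cameras read about 6 mm high. The network's bottle x was about 5 to 10 mm further along the lane than the depth and touch estimates, and I used touch.

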